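Free the rusted bolt of the spare-parts case

ROBOT

A 6-joint arm with a two-finger parallel gripper is mounted at the origin on the work surface. World frame = base frame: x ahead of the robot, y to its left, z up, the work surface at z = 0. Lengths are in m, angles in rad, forces in N, time in s.
With the tool pointing down it reaches from about 0.3 to 0.775 m from the base axis. Payload 14.6 kg.
Tool frame: the origin (TCP) lies at the very end of the fingers, on their centre line; the grasp point (between the pads) lies 19 mm behind it (ctrl.hold_point_z is the z of the grasp point in the tool frame, in m); z points along the fingers, y is the direction in which the jaws open and shut (so a half turn about z gives the same grasp; the last joint's range is limited). The gripper opens to 94 mm and grips with 3 to 60 N. Pads are 16 mm wide; open, the fingers measure 119 mm over their backs; the gripper's body (75 mm by 177 mm) begins 78 mm behind the grasp point.
Start: joints at [1.252, 0.3, 1.521, -0, 1.321, -0.067], TCP at [0.137, 0.533, 0.205] pointing down, gripper open.
Joint ranges: [-3.03, 3.03], [-0.79, 2.21], [0.23, 2.52], [-1.04, 4.18], [0, 3.07], [-2.55, 2.55]. Speed limits (rad/s): [2.22, 2.22, 2.57, 3.14, 3.14, 3.14].

INTERFACE

Orientations are given as [roll, pitch, yaw] about the fixed x, y, z axes, in that order (R = Rz(yaw) Ry(pitch) Rx(roll)).
In Python, from station import ctrl, cams, hand_in gives the robot as it stands.
- The arm moves only by the tool servo_tool, never from a script. Its argument "rows" is a list of rows, each a list of 7 numbers: the shift along the world's x, y, z in m, then the turn, a rotation vector about the world's x, y, z in rad, then the gripper command: -1 is shut, 1 is fully open, values between are in proportion. A call has exactly 8 rows; each row is the pose to reach, as a shift and turn from the pose measured when the call began; what a row does not reach only later rows make up. A row lasts 1/12 s, in which the tool goes at most 41.7 mm and 7.16 degrees, less where a joint would pass 70% of its speed; a pose out of reach is approached as far as the arm can. A call with a gripper value outside its range is refused whole. The fingers move at their own pace and stop on an object; "newtons" is the grip in N (left out, the last holds). Time passes only in rows, so rows that repeat a pose let the fingers close, or fill a call up. It gives the time, the measured TCP pose, the force and the opening at its end, in the units of the state.
- ctrl.get_obs(): the state, without advancing time (a new reading comes with each control period).
- cams.camera(name): name is "side" or "top" or "wrist"; returns a dict with "image" (400x640x3 uint8, red, green, blue), "depth" (400x640 float32, m along the optical axis (not along the pixel's ray), 0 where there is no reading), "fx", "fy", "cx", "cy" (pixels), "rvec" (rotation vector, rad) and "tvec" (3), from world to camera coordinates, as OpenCV has them; the wrist camera has in their place "hand_eye" (4x4, takes a point from camera to tool coordinates, whose origin is the TCP and whose axes are the flange's). Camera axes: x right, y down, z forward; pixel columns grow to the right and rows downward; lengths in m; the calibration is good to about 2 mm. The wrist camera is an equidistant fisheye: a pixel r from the principal point sees the ray r / f radians off the axis. A picture is of the moment at which its call begins: read the wrist's pose just before it.
- hand_in(): hands the job in, once; it reports no verdict.
Trained networks look in a picture, given as the dict that the camera call returned (one of the last four; its "shot" number tells which), for a name from the list of things; names that differ only in an ending like _2 or _b are one class to them, and where a whole thing is asked for, a point or a joint stands for the part that bears it (a point fixed in the world has none). Each returns a list of dicts, best first, with "p" (0 to 1); they miss things now and then, are a little off and sometimes report something else, mostly with a low value. They report only what shows in the picture. A call takes as long as a camera call.
- cams.spot_in(picture, name): "box" ([left, top, right, bottom] as shares, 0 to 1, of the picture: columns of its width, rows of its height, round what is visible of it).
- cams.place_of(picture, name): "at" ([column, row] as shares, 0 to 1, of the picture: columns of its width, rows of its height: a listed point, or the origin of a listed thing).
The state is a dict: "time_s": time; "qpos": joint angles; "joint_vel": joint speeds; "tau": joint torques, N m; "ee_pos": TCP position; "eef_rot": TCP orientation; "force": force on the tool from outside, world axes, zero at the start; "moment": the same for the moment, N m; "grip_width": finger opening in m.
Only numpy, scipy, OpenCV 4.12 (cv2) and the standard library are available. Lean on these libraries where they do the work, as an engineer would, in place of code of your own. Each camera call takes 0.05 s, during which the arm holds its last target.

TASK

Two spare-parts cases stand on the watchmaker's bench, each locked by a slide bolt on its lid. Work the rusted brown bolt free by its knob with short back-and-forth strokes (draw it until it sticks, push it back home, draw again) until it runs, then draw it fully open and let go. Leave the bright steel bolt of the other case shut.

Things in the scene. Friction and masses are not known exactly. Their poses are not given: they have to be found in the camera images.
- rusty_knob (a point): Brown rusted bolt's upright knob, 16 mm diameter, 43 mm tall, on a brown bar 14 mm wide along the slide. Point: knob axis, 25 mm above the bar's top, 18 mm below the knob's top, 96 mm above the bench (lid 55, bar top 71). Axes: y = opening direction, along the bar; z up. Fingers closing along y must stay above the bar. Home, a guide bracket (top 76) begins 37 mm to -y. Moves with the bolt.
- rusty_bolt (a joint): Travel in m along +y of rusty_knob: 0 home (shut), 0.052 fully open. Starts stuck about 0.012 out. Takes 6 to 10 N to move. While seized it stops dead near 0.022; each stroke out to that stop and back to within 4 mm of home loosens it a step; after one to three such strokes the next draw runs to 0.052. Pulling harder at the stop does not help.
- bright_knob (a point): Same point and axes on the bright steel bolt of the other case, same shapes and sizes: leave it alone. Both cases are blue-grey boxes fixed to the bench, 110 mm by 200 mm (along the bolt), 55 mm high, turned up to 20 degrees; which stands left or right varies.
- bright_bolt (a joint): Travel of the bright bolt in m, 0 home (shut) to 0.052 open along +y of bright_knob; starts at 0 to 0.003 and moves easily (3 N).

How it is judged:
On the way, in this order (a step that is already met when the one before it is completed fails the run):
1. the rusted bolt is drawn out to where it sticks (value of joint rusty_bolt above 0.015 m).
2. it is pushed back home (value of joint rusty_bolt below 0.006 m).
3. it runs, and is drawn open (value of joint rusty_bolt above 0.04 m).
At the end, for the whole second after the job is handed in: The rusted bolt stands open at rest, at least 40 of its 52 mm, and the bright bolt is still shut, within 12 mm of home (value of joint rusty_bolt above 0.04 m and velocity of joint rusty_bolt between -0.01 and 0.01 m/s and value of joint bright_bolt below 0.012 m); the robot touches nothing.
It fails at once if the bright bolt is drawn more than 12 mm (value of joint bright_bolt above 0.012 m).
It also fails if it takes over 45 s, if anything falls off the work surface, if the arm or the gripper's body presses on something with over 40 N, if the wrist force passes 120 N, or if a joint passes its speed limit or range.

## Working session

There is one attempt and no reset: what is moved stays moved. The work goes in short steps, Python scripts to look and compute and a tool call to move; the robot and the scene stay as the last step left them, time stands still between calls to the robot, and variables do not carry over. Pictures are saved under pics/ and viewed, and the job is handed in when it is done.

Besides the shell and the picture viewer there is one more tool, called after "Emit:" by a JSON object that holds its "op" and its "data". servo_tool: Moves the arm, as the interface text tells. Its arguments: {"type":"object","properties":{"rows":{"type":"array"},"newtons":{"type":"number"}},"required":["rows"]}

```bash
mkdir -p pics; cat > h.py <<'E'
import numpy as np,cv2
from station import ctrl,cams,hand_in
def w2c(p):
    R=cv2.Rodrigues(np.array(p['rvec'],float))[0]; return R,np.array(p['tvec'],float).ravel()
def at_z(p,u,v,z):
    R,t=w2c(p); d=R.T@np.array([(u-p['cx'])/p['fx'],(v-p['cy'])/p['fy'],1]); c=-R.T@t
    return c+d*(z-c[2])/d[2]
def dep(p,u,v):
    R,t=w2c(p); z=p['depth'][int(v),int(u)]
    return R.T@(z*np.array([(u-p['cx'])/p['fx'],(v-p['cy'])/p['fy'],1])-t)
def save(p,n): cv2.imwrite('pics/'+n,p['image'][:,:,::-1])
E
python3 - <<'E'
from h import *
o=ctrl.get_obs();print(o['time_s'],o['ee_pos'],o['eef_rot'],o['grip_width'],ctrl.hold_point_z)
for c in ['top','side']:
    p=cams.camera(c);save(p,c+'0.png')
    for n in ['rusty_knob','bright_knob']:
        for d in cams.place_of(p,n)[:2]:
            u,v=d['at'][0]*640,d['at'][1]*400
            print(c,n,d['p'],u,v,at_z(p,u,v,.096))
        for d in cams.spot_in(p,n)[:2]: print(c,n,d['p'],np.array(d['box'])*[640,400,640,400])
E
```

```text
0.0 [0.13693459 0.53238483 0.20487942] [-3.14039301e+00 -1.13042049e-04  2.88974956e+00] 0.09440323134610373 -0.0188
top rusty_knob 0.64 211.712 223.0 [0.51283977 0.20083206 0.096     ]
top rusty_knob 0.6 [203.776 217.32  277.12  235.32 ]
top bright_knob 0.86 440.512 205.12 [ 0.53267848 -0.16992297  0.096     ]
top bright_knob 0.94 [431.808 195.32  494.976 213.92 ]
side rusty_knob 0.94 264.832 300.32 [0.50749165 0.20028189 0.096     ]
side rusty_knob 0.84 [258.304 263.    322.112 314.12 ]
side bright_knob 0.78 398.272 154.92 [ 0.53101158 -0.16201253  0.096     ]
side bright_knob 0.63 262.01599999999996 300.2 [0.51052303 0.20262695 0.096     ]
side bright_knob 0.91 [392.    135.68  419.072 171.08 ]
```

View pics/top0.png

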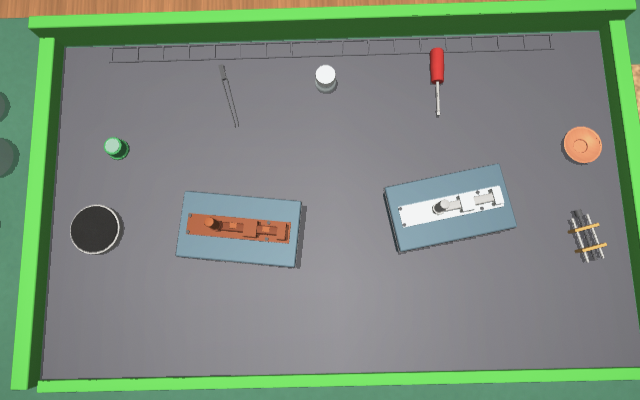

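View pics/side0.png

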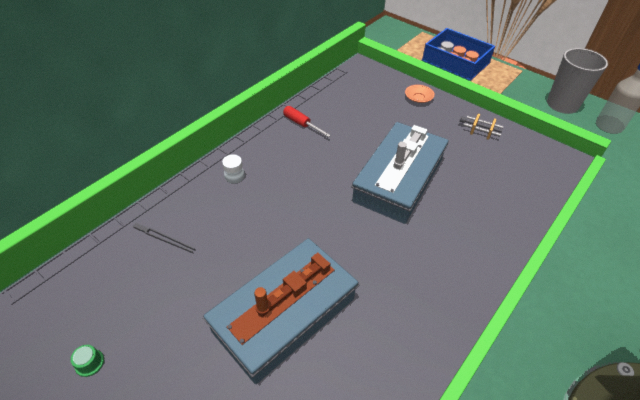

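```bash
python3 - <<'E'
from h import *
for c in ['top','side']:
    p=cams.camera(c)
    R,t=w2c(p);v,u=np.mgrid[0:400,0:640];z=p['depth']
    P=np.stack([(u-p['cx'])/p['fx']*z,(v-p['cy'])/p['fy']*z,z],-1);W=(P-t)@R
    near=(abs(W[...,0]-.5)<.13)&(abs(W[...,1]-.15)<.17)&(z>0)
    lid=W[near&(abs(W[...,2]-.055)<.006)][:,:2].astype(np.float32)
    print(c,'lid',len(lid),cv2.minAreaRect(lid))
    k=W[near&(W[...,2]>.085)&(W[...,2]<.16)];print('knob',len(k),k.min(0),k.max(0),k.mean(0))
    tp=k[k[:,2]>k[:,2].max()-.006];print('top',len(tp),tp.mean(0),tp.min(0),tp.max(0))
    br=W[near&(W[...,2]>.073)&(W[...,2]<.082)];print('br',len(br),br.min(0),br.max(0))
    im=cv2.resize(p['image'][170:280,160:320] if c=='top' else p['image'][230:370,195:365],None,fx=4,fy=4,interpolation=cv2.INTER_CUBIC);cv2.imwrite(f'pics/z{c}.png',im[:,:,::-1])
E
```

```text
top lid 6916 ((0.5083420872688293, 0.16541250050067902), (0.2043958604335785, 0.11494196951389313), 83.40535736083984)
knob 117 [0.50510044 0.19333721 0.08639192] [0.52009398 0.20881197 0.11710212] [0.51171413 0.19923761 0.10916392]
top 77 [0.51259673 0.20086324 0.11463769] [0.50570191 0.19349665 0.11116608] [0.52009398 0.20881197 0.11710212]
br 492 [0.48595205 0.08224462 0.07300543] [0.52233306 0.20891103 0.08163092]
side lid 8399 ((0.5085747838020325, 0.16608712077140808), (0.20423175394535065, 0.11501570791006088), 83.20427703857422)
knob 223 [0.50486214 0.19511497 0.08501301] [0.52001771 0.2106326  0.11689429] [0.51041451 0.2040627  0.10598715]
top 106 [0.51225648 0.20258737 0.11462312] [0.50534957 0.19511497 0.1116238 ] [0.52001771 0.20964718 0.11689429]
br 611 [0.4851569  0.08295326 0.07300614] [0.52142549 0.21157999 0.08164801]
```

View pics/ztop.png

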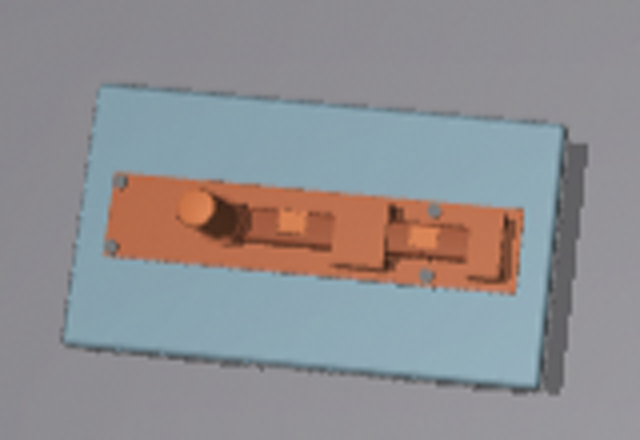

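Emit:
{"op": "servo_tool", "data": {"rows": [[0.02,-0.018,0,0,0,0.02,1],[0.047,-0.041,0,0,0,0.04,1],[0.074,-0.065,0,0,0,0.06,1],[0.1,-0.088,0,0,0,0.08,1],[0.127,-0.112,0,0,0,0.1,1],[0.153,-0.135,0,0,0,0.12,1],[0.18,-0.158,0,0,0,0.135,1],[0.2,-0.176,0,0,0,0.135,1]], "newtons": 40}}

```text
time_s: 1.27
ee_pos: [0.3386, 0.3549, 0.2056]
eef_rot: [3.141, 0.0, 3.025]
force: [-0.5, 0.9, -0.7]
grip_width: 0.0943
```

Emit:
{"op": "servo_tool", "data": {"rows": [[0.025,-0.022,0,0,0,0,0.27],[0.052,-0.046,0,0,0,0,0.27],[0.08,-0.07,0,0,0,0,0.27],[0.105,-0.093,0,0,0,0,0.27],[0.13,-0.115,0,0,0,0,0.27],[0.155,-0.137,-0.01,0,0,0,0.27],[0.174,-0.1535,-0.03,0,0,0,0.27],[0.174,-0.1535,-0.05,0,0,0,0.27]]}}

```text
time_s: 1.93
ee_pos: [0.5155, 0.1986, 0.1552]
eef_rot: [3.141, 0.002, 3.022]
force: [-0.1, 0.3, -0.8]
grip_width: 0.0597
```

```bash
python3 - <<'E'
from h import *
o=ctrl.get_obs();print(o['ee_pos'],o['eef_rot'],o['grip_width'])
p=cams.camera('wrist');save(p,'w1.png')
H=np.array(p['hand_eye']);from scipy.spatial.transform import Rotation as Ro
R=Ro.from_euler('xyz',o['eef_rot']).as_matrix()
for d in cams.place_of(p,'rusty_knob')[:2]:
    u,v=d['at'][0]*640,d['at'][1]*400
    x,y=(u-p['cx'])/p['fx'],(v-p['cy'])/p['fy'];r=np.hypot(x,y)
    ray=np.array([x/r*np.sin(r),y/r*np.sin(r),np.cos(r)])
    c=R@H[:3,3]+o['ee_pos'];dd=R@H[:3,:3]@ray
    print(d['p'],u,v,c+dd*(.096-c[2])/dd[2])
E
```

```text
[0.51545258 0.19855083 0.15517283] [3.14121521e+00 2.24851282e-03 3.02175531e+00] 0.05966112376147957
0.88 328.0 207.08 [0.51329508 0.20094299 0.096     ]
```

View pics/w1.png

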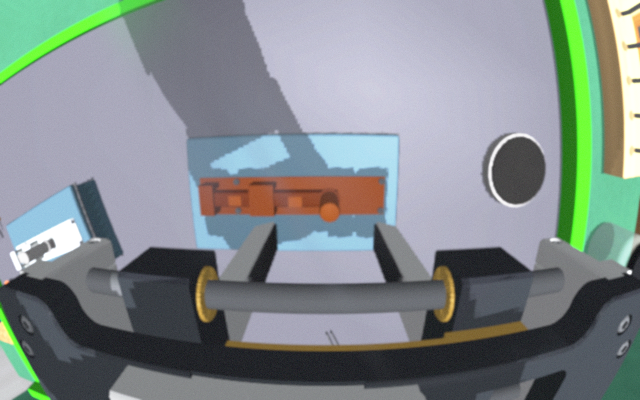

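The wrist picture shows the rusty knob at about (330, 207), centred between the fingertips. All three cameras agree to about 2 mm, so I'll go down.

Emit:
{"op": "servo_tool", "data": {"rows": [[-0.002,0.002,-0.01,0,0,0,0.27],[-0.0025,0.0025,-0.02,0,0,0,0.27],[-0.0025,0.0025,-0.035,0,0,0,0.27],[-0.0025,0.0025,-0.05,0,0,0,0.27],[-0.0025,0.0025,-0.062,0,0,0,0.27],[-0.0025,0.0025,-0.07,0,0,0,0.27],[-0.0025,0.0025,-0.073,0,0,0,0.27],[-0.0025,0.0025,-0.073,0,0,0,0.27]]}}

```text
time_s: 2.7
ee_pos: [0.509, 0.2029, 0.0793]
eef_rot: [-3.139, -0.005, 3.024]
force: [0.4, -0.7, -0.4]
grip_width: 0.0598
```

Emit:
{"op": "servo_tool", "data": {"rows": [[0,0,0,0,0,0,-0.2],[0,0,0,0,0,0,-0.5],[0,0,0,0,0,0,-0.8],[0,0,0,0,0,0,-1],[0,0,0,0,0,0,-1],[0,0,0,0,0,0,-1],[0,0,0,0,0,0,-1],[0,0,0,0,0,0,-1]]}}

```text
time_s: 3.37
ee_pos: [0.509, 0.2028, 0.0794]
eef_rot: [-3.139, -0.005, 3.024]
force: [0.8, -1.4, 1.7]
grip_width: 0.0152
```

Emit:
{"op": "servo_tool", "data": {"rows": [[0.0002,0.002,0,0,0,0,-1],[0.0005,0.004,0,0,0,0,-1],[0.0007,0.006,0,0,0,0,-1],[0.0009,0.008,0,0,0,0,-1],[0.0012,0.01,0,0,0,0,-1],[0.0013,0.011,0,0,0,0,-1],[0.0014,0.012,0,0,0,0,-1],[0.0014,0.012,0,0,0,0,-1]]}}

```text
time_s: 4.03
ee_pos: [0.5103, 0.2137, 0.0794]
eef_rot: [-3.137, -0.006, 3.023]
force: [-1.8, -10.5, 3.5]
grip_width: 0.015
```

Emit:
{"op": "servo_tool", "data": {"rows": [[0.0001,0.001,0,0,0,0,-1],[0.0002,0.002,0,0,0,0,-1],[0.0003,0.003,0,0,0,0,-1],[0.0003,0.003,0,0,0,0,-1],[0.0003,0.003,0,0,0,0,-1],[0.0003,0.003,0,0,0,0,-1],[0.0003,0.003,0,0,0,0,-1],[0.0003,0.003,0,0,0,0,-1]]}}

```text
time_s: 4.7
ee_pos: [0.5104, 0.2141, 0.0794]
eef_rot: [-3.132, -0.007, 3.023]
force: [-4.4, -21.4, 7.3]
grip_width: 0.0153
```

At the stop (y about 0.214). I'll push it home, about 22 mm.

Emit:
{"op": "servo_tool", "data": {"rows": [[-0.0003,-0.003,0,0,0,0,-1],[-0.0007,-0.006,0,0,0,0,-1],[-0.001,-0.01,0,0,0,0,-1],[-0.0016,-0.014,0,0,0,0,-1],[-0.002,-0.018,0,0,0,0,-1],[-0.0025,-0.021,0,0,0,0,-1],[-0.0027,-0.023,0,0,0,0,-1],[-0.0027,-0.023,0,0,0,0,-1]]}}

```text
time_s: 5.37
ee_pos: [0.5079, 0.1935, 0.0795]
eef_rot: [-3.137, -0.006, 3.023]
force: [2.6, 13.6, -3.0]
grip_width: 0.0153
```

Emit:
{"op": "servo_tool", "data": {"rows": [[0,-0.001,0,0,0,0,-1],[-0.0002,-0.002,0,0,0,0,-1],[-0.0002,-0.002,0,0,0,0,-1],[-0.0002,-0.002,0,0,0,0,-1],[-0.0002,-0.002,0,0,0,0,-1],[-0.0002,-0.002,0,0,0,0,-1],[-0.0002,-0.002,0,0,0,0,-1],[-0.0002,-0.002,0,0,0,0,-1]]}}

```text
time_s: 6.03
ee_pos: [0.5078, 0.1927, 0.0794]
eef_rot: [-3.139, -0.005, 3.023]
force: [1.7, 9.8, -2.8]
grip_width: 0.0151
```

Emit:
{"op": "servo_tool", "data": {"rows": [[0.0003,0.003,0,0,0,0,-1],[0.0007,0.006,0,0,0,0,-1],[0.0012,0.01,0,0,0,0,-1],[0.0016,0.014,0,0,0,0,-1],[0.002,0.018,0,0,0,0,-1],[0.0024,0.021,0,0,0,0,-1],[0.0028,0.024,0,0,0,0,-1],[0.0028,0.024,0,0,0,0,-1]]}}

```text
time_s: 6.7
ee_pos: [0.5103, 0.2135, 0.0793]
eef_rot: [-3.133, -0.007, 3.023]
force: [-3.7, -19.7, 7.3]
grip_width: 0.0151
```

Emit:
{"op": "servo_tool", "data": {"rows": [[0.0001,0.001,0,0,0,0,-1],[0.0002,0.002,0,0,0,0,-1],[0.0003,0.003,0,0,0,0,-1],[0.0003,0.003,0,0,0,0,-1],[0.0003,0.003,0,0,0,0,-1],[0.0003,0.003,0,0,0,0,-1],[0.0003,0.003,0,0,0,0,-1],[0.0003,0.003,0,0,0,0,-1]]}}

```text
time_s: 7.37
ee_pos: [0.5104, 0.2141, 0.0794]
eef_rot: [-3.128, -0.008, 3.022]
force: [-4.8, -20.6, 7.2]
grip_width: 0.0154
```

Still seized at y = 0.214. Second stroke.

Emit:
{"op": "servo_tool", "data": {"rows": [[-0.0003,-0.003,0,0,0,0,-1],[-0.0007,-0.006,0,0,0,0,-1],[-0.001,-0.01,0,0,0,0,-1],[-0.0016,-0.014,0,0,0,0,-1],[-0.002,-0.018,0,0,0,0,-1],[-0.0025,-0.021,0,0,0,0,-1],[-0.0027,-0.023,0,0,0,0,-1],[-0.0027,-0.023,0,0,0,0,-1]]}}

```text
time_s: 8.03
ee_pos: [0.5079, 0.1934, 0.0794]
eef_rot: [-3.133, -0.007, 3.023]
force: [1.4, 11.8, -3.6]
grip_width: 0.0155
```

Emit:
{"op": "servo_tool", "data": {"rows": [[0,-0.001,0,0,0,0,-1],[-0.0002,-0.002,0,0,0,0,-1],[-0.0002,-0.002,0,0,0,0,-1],[-0.0002,-0.002,0,0,0,0,-1],[-0.0002,-0.002,0,0,0,0,-1],[-0.0002,-0.002,0,0,0,0,-1],[-0.0002,-0.002,0,0,0,0,-1],[-0.0002,-0.002,0,0,0,0,-1]]}}

```text
time_s: 8.7
ee_pos: [0.5078, 0.1926, 0.0794]
eef_rot: [-3.135, -0.006, 3.023]
force: [1.0, 10.3, -3.1]
grip_width: 0.0152
```

Emit:
{"op": "servo_tool", "data": {"rows": [[0.0003,0.003,0,0,0,0,-1],[0.0007,0.006,0,0,0,0,-1],[0.0012,0.01,0,0,0,0,-1],[0.0016,0.014,0,0,0,0,-1],[0.002,0.018,0,0,0,0,-1],[0.0024,0.021,0,0,0,0,-1],[0.0028,0.024,0,0,0,0,-1],[0.0028,0.024,0,0,0,0,-1]]}}

```text
time_s: 9.37
ee_pos: [0.5103, 0.2135, 0.0793]
eef_rot: [-3.129, -0.008, 3.022]
force: [-5.0, -19.3, 7.6]
grip_width: 0.0152
```

Emit:
{"op": "servo_tool", "data": {"rows": [[0.0001,0.001,0,0,0,0,-1],[0.0002,0.002,0,0,0,0,-1],[0.0003,0.003,0,0,0,0,-1],[0.0003,0.003,0,0,0,0,-1],[0.0003,0.003,0,0,0,0,-1],[0.0003,0.003,0,0,0,0,-1],[0.0003,0.003,0,0,0,0,-1],[0.0003,0.003,0,0,0,0,-1]]}}

```text
time_s: 10.03
ee_pos: [0.5103, 0.2141, 0.0793]
eef_rot: [-3.125, -0.009, 3.021]
force: [-5.3, -20.7, 7.2]
grip_width: 0.0152
```

Still seized. Third stroke, pushing a little further home this time.

Emit:
{"op": "servo_tool", "data": {"rows": [[-0.0003,-0.003,0,0,0,0,-1],[-0.0007,-0.006,0,0,0,0,-1],[-0.001,-0.01,0,0,0,0,-1],[-0.0016,-0.014,0,0,0,0,-1],[-0.002,-0.018,0,0,0,0,-1],[-0.0025,-0.021,0,0,0,0,-1],[-0.0027,-0.023,0,0,0,0,-1],[-0.0027,-0.023,0,0,0,0,-1]]}}

```text
time_s: 10.7
ee_pos: [0.5079, 0.1934, 0.0794]
eef_rot: [-3.129, -0.008, 3.022]
force: [0.8, 11.6, -2.9]
grip_width: 0.0151
```

Emit:
{"op": "servo_tool", "data": {"rows": [[0,-0.001,0,0,0,0,-1],[-0.0002,-0.002,0,0,0,0,-1],[-0.0003,-0.003,0,0,0,0,-1],[-0.0003,-0.003,0,0,0,0,-1],[-0.0003,-0.003,0,0,0,0,-1],[-0.0003,-0.003,0,0,0,0,-1],[-0.0003,-0.003,0,0,0,0,-1],[-0.0003,-0.003,0,0,0,0,-1]]}}

```text
time_s: 11.37
ee_pos: [0.5078, 0.1922, 0.0795]
eef_rot: [-3.132, -0.007, 3.022]
force: [0.9, 14.0, -4.2]
grip_width: 0.0155
```

Emit:
{"op": "servo_tool", "data": {"rows": [[0.0003,0.003,0,0,0,0,-1],[0.0007,0.006,0,0,0,0,-1],[0.0012,0.01,0,0,0,0,-1],[0.0016,0.014,0,0,0,0,-1],[0.002,0.018,0,0,0,0,-1],[0.0024,0.021,0,0,0,0,-1],[0.0028,0.024,0,0,0,0,-1],[0.0028,0.024,0,0,0,0,-1]]}}

```text
time_s: 12.03
ee_pos: [0.5106, 0.216, 0.0794]
eef_rot: [-3.131, -0.007, 3.022]
force: [-1.3, -2.5, 0.6]
grip_width: 0.0154
```

Emit:
{"op": "servo_tool", "data": {"rows": [[0.0001,0.001,0,0,0,0,-1],[0.0002,0.002,0,0,0,0,-1],[0.0003,0.003,0,0,0,0,-1],[0.0003,0.003,0,0,0,0,-1],[0.0003,0.003,0,0,0,0,-1],[0.0003,0.003,0,0,0,0,-1],[0.0003,0.003,0,0,0,0,-1],[0.0003,0.003,0,0,0,0,-1]]}}

```text
time_s: 12.7
ee_pos: [0.5109, 0.2185, 0.0794]
eef_rot: [-3.13, -0.007, 3.022]
force: [-2.0, -5.0, 2.1]
grip_width: 0.0152
```

It runs now. I'll draw it fully open.

Emit:
{"op": "servo_tool", "data": {"rows": [[0.0004,0.004,0,0,0,0,-1],[0.0009,0.008,0,0,0,0,-1],[0.0014,0.012,0,0,0,0,-1],[0.0019,0.016,0,0,0,0,-1],[0.0023,0.02,0,0,0,0,-1],[0.0028,0.024,0,0,0,0,-1],[0.003,0.026,0,0,0,0,-1],[0.003,0.026,0,0,0,0,-1]]}}

```text
time_s: 13.37
ee_pos: [0.5137, 0.2429, 0.0794]
eef_rot: [-3.127, -0.008, 3.022]
force: [-3.5, -16.0, 5.2]
grip_width: 0.0153
```

Emit:
{"op": "servo_tool", "data": {"rows": [[0,0,0,0,0,0,-1],[0,0,0,0,0,0,-1],[0,0,0,0,0,0,-1],[0,0,0,0,0,0,-0.5],[0,0,0,0,0,0,0],[0,0,0,0,0,0,0.1],[0,0,0,0,0,0,0.1],[0,0,0,0,0,0,0.1]]}}

```text
time_s: 14.03
ee_pos: [0.5138, 0.243, 0.0793]
eef_rot: [-3.127, -0.008, 3.022]
force: [-0.9, -0.5, 0.2]
grip_width: 0.0452
```

Emit:
{"op": "servo_tool", "data": {"rows": [[0,0,0.01,0,0,0,0.1],[0,0,0.03,0,0,0,0.1],[0,0,0.05,0,0,0,0.1],[0,0,0.08,0,0,0,0.1],[0,0,0.11,0,0,0,0.1],[0,0,0.13,0,0,0,0.1],[0,0,0.14,0,0,0,0.1],[0,0,0.14,0,0,0,0.1]]}}

```text
time_s: 14.7
ee_pos: [0.5144, 0.2433, 0.2219]
eef_rot: [-3.129, -0.004, 3.022]
force: [0.1, 0.9, -0.7]
grip_width: 0.0516
```

```bash
python3 - <<'E'
from h import *
o=ctrl.get_obs();print(o['time_s'],o['ee_pos'],o['grip_width'],o['force'])
for c in ['side','top']:
    p=cams.camera(c);save(p,c+'9.png')
    for n in ['rusty_knob','bright_knob']:
        for d in cams.place_of(p,n)[:1]:
            u,v=d['at'][0]*640,d['at'][1]*400
            print(c,n,d['p'],u,v,at_z(p,u,v,.096))
E
```

```text
14.7 [0.5143879 0.2432926 0.2218607] 0.05160272434804089 [ 0.05024004  0.86131902 -0.66332231]
side rusty_knob 0.66 238.784 319.72 [0.51341454 0.24286044 0.096     ]
side bright_knob 0.54 396.608 154.68 [ 0.53361946 -0.16058849  0.096     ]
top rusty_knob 0.64 185.6 219.07999999999998 [0.52032072 0.24346614 0.096     ]
top bright_knob 0.6 442.816 204.8 [ 0.53310707 -0.17366593  0.096     ]
```

View pics/side9.png

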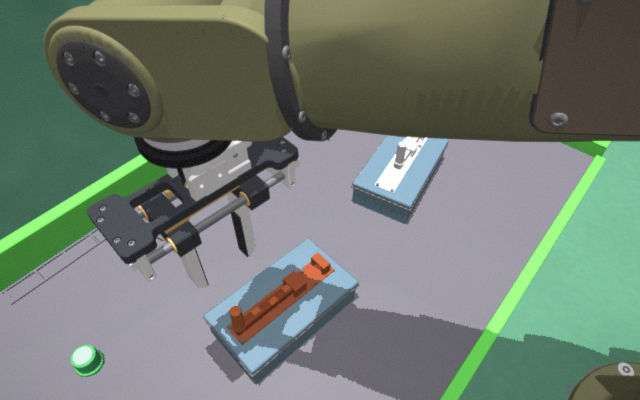

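The side view shows the rusty knob at about (238, 320), at the open end of its case, with the gripper clear above. The bright knob, at about (400, 155), hasn't moved.

```bash
python3 -c "
from h import *
print(hand_in())"
```

```text
the job is handed in; nothing more can be done
None
```

The rusted bolt is now drawn fully open, the bright bolt is untouched, and I handed the job in at about 15 s of the 45 s allowed.

- **Strokes:** I gripped the rusty knob and drew it to its stop, about 22 mm out, then pushed it home. It took three of these strokes; the fourth draw ran to the end. By the tool's position that draw was about 51 of 52 mm. I then let go and raised the gripper clear.
- **Rusty bolt check:** Both cameras put the rusty knob at y ≈ 0.243 m, which agrees with about 51 mm of travel.
- **Contact check:** The wrist force is about 1 N, the same as before I touched anything.
- **Bright bolt check:** The bright knob's detected position differs by 2 to 4 mm from the first pictures. That is within the detector's scatter, and the arm never came near that case.
- **Disagreement:** The top and side cameras disagree on the rusty knob's x by about 7 mm after opening. The gripper partly blocks the view, and it doesn't affect the travel along the bolt.

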